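# Lever open the amber pipette-tip box

## Robot

A 6-joint arm with a two-finger parallel gripper is mounted at the origin on the work surface. World frame = base frame: x ahead of the robot, y to its left, z up, the work surface at z = 0. Lengths are in mm, angles in rad, forces in N, time in s.
With the tool pointing down it reaches from about 275 to 1000 mm from the base axis. Payload 8.4 kg.
Tool frame: the origin (TCP) lies on the mounting face of the last link; the fingertips stand 173 mm ahead of it and the grasp point (between the pads) lies 155 mm ahead of it; z points along the fingers, y is the direction in which the jaws open and shut (so a half turn about z gives the same grasp; the last joint's range is limited). The gripper opens to 85 mm and grips with 20 to 120 N. Pads are 22 mm wide; open, the fingers measure 114 mm over their backs; the gripper's body (76 mm by 85 mm) begins 54 mm behind the grasp point. The pads swing forward as they close: fully open they stand 13 mm farther back than shut.
Start: joints at [1.222, 0.353, 1.633, -0, 1.155, -0.002], TCP at [212.43, 587.795, 404.681] pointing down, gripper open.
Joint ranges: [-2.63, 2.63], [-0.92, 2.1], [0.06, 2.66], [-1.3, 4.44], [0, 2.69], [-3.02, 3.02]. Speed limits (rad/s): [2.22, 2.22, 2.79, 3.14, 3.14, 3.14].

## Interface

Orientations are given as [roll, pitch, yaw] about the fixed x, y, z axes, in that order (R = Rz(yaw) Ry(pitch) Rx(roll)).
In Python, from rig import r, grab_frame, spotter gives the robot as it stands.
- The arm moves only by the tool apply_moves, never from a script. Its argument "motion" is text: rows parted by semicolons, each of 5 numbers parted by spaces: the opening, from -1 (shut) to 1 (fully open), then the shift along the tool's x, y, z as a fraction of full scale, then the turn about the tool's z as a fraction of full scale. In form: hand x y z twist; .... A call has 1 to 20 rows; each row is the pose to reach, as a shift and turn from the pose commanded when the call began, along the tool's axes at that moment, turning the shorter way round; what a row does not reach only later rows make up. Full scale, the value 1, is 1 m for a shift and pi rad for a turn. A row lasts 1/12 s, in which the tool goes at most 41.7 mm and 7.16 degrees, less where a joint would pass 70% of its speed; a pose out of reach is approached as far as the arm can. A call with a number of a shift or a turn outside -1 to 1 is refused whole. A call with a gripper value outside its range is refused whole. The fingers move at their own pace and stop on an object; "squeeze" is the grip in N (left out, the last holds). Time passes only in rows, so rows that repeat a pose let the fingers close. It gives the time, the measured TCP pose, the force and the opening at its end, in the units of the state.
- r.sense(): the state, without advancing time (a new reading comes with each control period).
- grab_frame(name): name is "scene" or "top" or "wrist"; returns a dict with "img" (400x640x3 uint8, red, green, blue), "fx", "fy", "cx", "cy" (pixels), "R" (3x3) and "t" (3): a world point X has camera coordinates R X + t. Camera axes: x right, y down, z forward; pixel columns grow to the right and rows downward; lengths in mm; the calibration is good to about 2 mm. A picture is of the moment at which its call begins. There is no depth.
- r.sign_off(): hands the job in, once; it reports no verdict.
Trained networks look in the newest picture that a camera, given by its name, has taken for a name from the list of things; names that differ only in an ending like _2 or _b are one class to them, and where a whole thing is asked for, a point or a joint stands for the part that bears it (a point fixed in the world has none). Each returns a list of dicts, best first, with "conf" (0 to 1); they miss things now and then, are a little off and sometimes report something else, mostly with a low value. They report only what shows in the picture. A call takes as long as a camera call. They do not tell look-alikes from the thing itself.
- spotter.boxes_of(query, camera): "point" ([x, y, z] in mm, in world coordinates, good to about 4 mm: the middle of the surface that is visible of it).
- spotter.place_of(query, camera): "point" ([x, y, z] in mm, in world coordinates, good to about 4 mm: a listed point, or the origin of a listed thing).
The state is a dict: "clock": time; "qpos": joint angles; "qvel": joint speeds; "joint_efforts": joint torques, N m; "eef_pos": TCP position; "tcp_rot": TCP orientation; "contact_force": force on the tool from outside, world axes, zero at the start; "wrist_torque": the same for the moment, N m; "opening": opening from 0.0 (shut) to 1.0 (fully open).
Only numpy, scipy, OpenCV 4.12 (cv2) and the standard library are available. Lean on these libraries where they do the work, as an engineer would, in place of code of your own. Each camera call takes 0.05 s, during which the arm holds its last target.

## Task

Pick up the green-handled lid spatula from its rest, slip its blade under the lip on the robot's side of the amber-lidded tip box and lever that lid at least half way up (45 degrees or more), so that it stays open; use only the blade on the lid, not the fingers. Then lay the spatula back on the two black bars of its rest and let go. Leave the blue-lidded box shut.

Things in the scene. Friction and masses are not known exactly. Their poses are not given: they have to be found in the camera images.
- spatula_grip (a point): Centre of the spatula's handle (half-way up), the place to grasp it. Loose, about 80 g. Handle: green bar 130 long, 18 wide, 22 mm high, level on the rest. x: along it towards the blade; z: up. Steel neck (13 wide) and flat blade (20 wide, 2.5 mm thick) run on straight at mid-height; the blade begins 80 mm and ends 135 mm ahead of this point.
- spatula_tip (a point): Middle of the blade's front edge, at mid-thickness; 135 mm from the handle's centre along the spatula's x axis. Same axes as the handle.
- rest_mid (a point): Middle of the spatula's rest, at the height of its bars' tops (18 mm above the bench). Fixed white tray 170 x 110 x 4 mm with two black bars (14 wide, 100 mm long, along y) 50 mm before and behind this point along x. z up. Laid back as at the start, the handle's centre is 11 mm above this point and the spatula lies along x (either way round).
- amber_lip (a point): Middle of the underside of the amber lid's lifting lip (tab 18 deep, 70 wide, 4 mm thick); moves with the lid; 60 mm above the bench when shut. x: level from the front straight back to the hinge, the way the blade goes in; z: up when shut. Lip's edge 9 mm in front of this point, box wall 9 mm behind. A ledge as deep, 90 mm wide, lies below: the slot is 16 mm high (44 to 60 mm above the bench).
- amber_lid (a joint): Opening angle of the amber lid, rad: 0 shut, 1.57 upright, stop at 1.9. Its stiff hinge (about 1 N at the lip) holds it where it is left. Hinge axis: along the lip's y, 94 mm behind the lip point, 60 mm above the bench. Grey box 85 deep, 125 wide, fixed; the lid is hollow, 36 mm high, its top 96 mm above the bench.
- blue_lid (a joint): Opening angle (rad) of the lid of the other box, the same in all but its blue colour; 0 shut. To be left shut.
There are look-alikes about, which are no part of the job. Of the things that look like the part that bears blue_lid, take the one that is farthest to the robot's right at the start. There is more than one size of the part that bears rest_mid; the job needs the larger.

How it is judged (in metres and radians):
On the way:
1. the blade's end is at the amber lip, under or close by it, while it has raised the lid more than 17 degrees (value of joint amber_lid above 0.3 rad and distance between spatula_tip and amber_lip below 0.07 m), for 0.1 s.
At the end, for the whole second after the job is handed in: The amber lid stands open by 40 degrees or more, the blue lid is shut (under 6 degrees), and the spatula lies at rest and released on both bars of its rest: handle centre within 35 mm of the rest's middle, along the rest within 20 degrees (value of joint amber_lid above 0.7 rad and value of joint blue_lid below 0.1 rad and horizontal distance between spatula_grip and rest_mid below 0.035 m and z of spatula_grip in the frame of rest_mid between 0.005 and 0.017 m and angle between the x axis of spatula_grip and the x axis of rest_mid, either way round below 0.35 rad and linear speed of spatula below 0.02 m/s); the robot touches nothing.
It fails at once if the fingers push on the amber lid (contact force between the fingers and amber_lid above 1 N).
It fails at once if the blue lid is opened (value of joint blue_lid above 0.15 rad).
It also fails if it takes over 54 s, if anything falls off the work surface, if the arm or the gripper's body presses on something with over 40 N, if the wrist force passes 120 N, or if a joint passes its speed limit or range.

## Working session

There is one attempt and no reset: what is moved stays moved. The work goes in short steps, Python scripts to look and compute and a tool call to move; the robot and the scene stay as the last step left them, time stands still between calls to the robot, and variables do not carry over. Pictures are saved under pics/ and viewed, and the job is handed in when it is done.

Besides the shell and the picture viewer there is one more tool, called after "Request:" as name(argument=value, ...), one argument or row to a line, values as JSON. apply_moves: Moves the arm, as the interface text tells. Its arguments: {"type":"object","properties":{"motion":{"type":"string"},"squeeze":{"type":"number"}},"required":["motion"]}

```bash
mkdir -p pics; ls; python3 - <<'E'
from rig import r, grab_frame, spotter
import cv2
print(r.sense())
for c in ["scene","top"]:
    f=grab_frame(c); cv2.imwrite(f"pics/{c}0.png",f["img"][:,:,::-1])
    print(c,f["fx"],f["fy"],f["cx"],f["cy"],f["R"],f["t"])
    for q in ["spatula_grip","spatula_tip","rest_mid","amber_lip","blue_lid","amber_lid"]:
        print(c,q,"place",[( [round(v) for v in d["point"]],round(d["conf"],2)) for d in spotter.place_of(q,c)])
E
```

```text
pics
{'clock': 0.0, 'qpos': array([ 1.22161016e+00,  3.53665928e-01,  1.63415560e+00, -1.62459730e-05,
        1.15521077e+00, -2.36747712e-03]), 'qvel': array([ 0.00080631, -0.00086354,  0.00011471,  0.00051971, -0.00069732,
        0.00141882]), 'joint_efforts': array([ 4.77775520e-04, -6.05244541e+01, -3.42063081e+01,  1.42502613e-04,
        9.58588847e-03,  3.98285181e-06]), 'eef_pos': array([212.34198457, 587.5633714 , 403.94122261]), 'tcp_rot': array([-3.14015298e+00,  1.14453070e-05,  2.79478054e+00]), 'contact_force': array([ 0.27840079, -0.3078012 , -0.25620712]), 'wrist_torque': array([-0.00161444, -0.02635411,  0.02668766]), 'opening': 1.0023274328590757}
scene 401.49087232477063 401.49087232477063 313.7118737718807 208.14845045374625 [[ 0.59008942  0.80732743  0.00411093]
 [ 0.65375958 -0.47484398 -0.58917026]
 [-0.47370126  0.35035069 -0.80799845]] [-353.80360665 -317.68455976 1210.53574852]
scene spatula_grip place []
scene spatula_tip place [([694, -7, 25], 0.82)]
scene rest_mid place [([323, -166, 14], 0.61), ([571, 15, 22], 0.57)]
scene amber_lip place [([627, -251, 58], 0.94)]Traceback (most recent call last):
  File "<stdin>", line 8, in <module>
ValueError: it knows: amber_lip, rest_mid, spatula_grip, spatula_tip
```

```bash
python3 - <<'E'
from rig import r, grab_frame, spotter
for c in ["scene","top"]:
    for q in ["spatula_grip","spatula_tip","rest_mid","amber_lip","blue_lid","amber_lid"]:
      for n,m in (("p",spotter.place_of),("b",spotter.boxes_of)):
        try: print(c,q,n,[( [round(v) for v in d["point"]],round(d["conf"],2)) for d in m(q,c)])
        except Exception as e: print(c,q,n,e)
f=grab_frame("top")
import cv2; cv2.imwrite("pics/top0.png",f["img"][:,:,::-1])
print(f)
E
```

```text
scene spatula_grip p []
scene spatula_grip b [([607, 11, 36], 0.59)]
scene spatula_tip p [([694, -7, 25], 0.82)]
scene spatula_tip b [([603, 6, 31], 0.77)]
scene rest_mid p [([323, -166, 14], 0.61), ([571, 15, 22], 0.57)]
scene rest_mid b [([578, 1, 6], 0.76), ([327, -168, 3], 0.62)]
scene amber_lip p [([627, -251, 58], 0.94)]
scene amber_lip b [([688, -248, 97], 0.59)]
scene blue_lid p it knows: amber_lip, rest_mid, spatula_grip, spatula_tip
scene blue_lid b [([493, 306, 95], 0.97), ([664, 223, 92], 0.61)]
scene amber_lid p it knows: amber_lip, rest_mid, spatula_grip, spatula_tip
scene amber_lid b [([689, -244, 99], 0.72)]
top spatula_grip p no camera of that name has taken a picture
top spatula_grip b no camera of that name has taken a picture
top spatula_tip p no camera of that name has taken a picture
top spatula_tip b no camera of that name has taken a picture
top rest_mid p no camera of that name has taken a picture
top rest_mid b no camera of that name has taken a picture
top amber_lip p no camera of that name has taken a picture
top amber_lip b no camera of that name has take
[... 903 characters left out ...]
     [163, 167, 165]],

       [[111, 107, 104],
        [112, 108, 106],
        [113, 109, 106],
        ...,
        [162, 166, 164],
        [162, 167, 165],
        [163, 167, 166]],

       [[112, 107, 104],
        [113, 109, 106],
        [113, 109, 105],
        ...,
        [163, 167, 165],
        [162, 166, 165],
        [162, 166, 165]]], shape=(400, 640, 3), dtype=uint8), 'fx': 513.2430801238633, 'fy': 513.2430801238633, 'cx': 315.34069145053394, 'cy': 198.50511984632354, 'R': array([[-0.01990833, -0.9997896 ,  0.00494123],
       [-0.99420053,  0.01927414, -0.10580082],
       [ 0.10568333, -0.00701889, -0.99437507]]), 't': array([  37.31163819,  580.63907429, 1068.34730422])}
```

View pics/scene0.png

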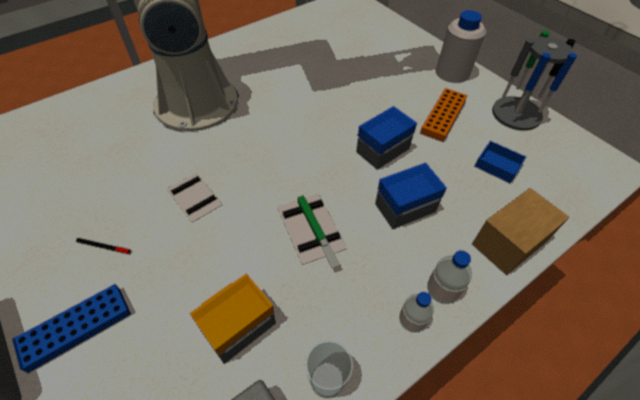

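View pics/top0.png

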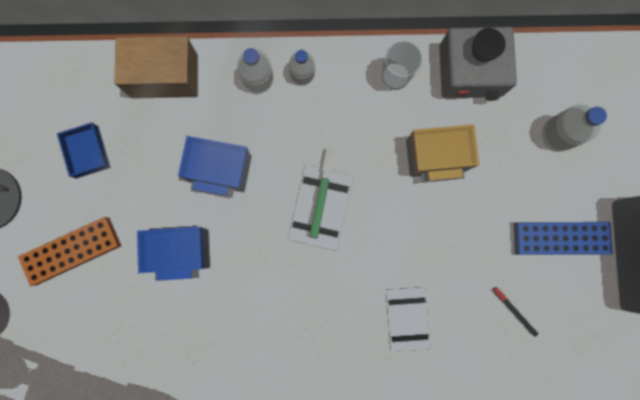

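```bash
cat > h.py <<'E'
import numpy as np, cv2
from rig import r, grab_frame, spotter
def back(f,u,v,z):
    d=f["R"].T@np.array([(u-f["cx"])/f["fx"],(v-f["cy"])/f["fy"],1.0]); c=-f["R"].T@f["t"]
    return c+d*(z-c[2])/d[2]
def proj(f,X):
    p=f["R"]@np.array(X,float)+f["t"]; return np.array([f["fx"]*p[0]/p[2]+f["cx"],f["fy"]*p[1]/p[2]+f["cy"]])
def crop(f,u0,v0,u1,v1,k,name):
    cv2.imwrite(name,cv2.resize(f["img"][v0:v1,u0:u1,::-1],None,fx=k,fy=k,interpolation=cv2.INTER_CUBIC))
def blobs(mask,amin=15):
    n,l,s,c=cv2.connectedComponentsWithStats(mask.astype(np.uint8))
    return [(l==i) for i in range(1,n) if s[i,4]>=amin]
E
python3 - <<'E'
from h import *
f=grab_frame("top")
for q in ["spatula_grip","spatula_tip","rest_mid","amber_lip"]:
    print(q,[( [round(v) for v in d["point"]],round(d["conf"],2)) for d in spotter.place_of(q,"top")])
crop(f,270,130,370,260,4,"pics/c1.png"); crop(f,395,110,495,190,6,"pics/c2.png")
hsv=cv2.cvtColor(f["img"],cv2.COLOR_RGB2HSV).astype(int); H,S,V=hsv[...,0],hsv[...,1],hsv[...,2]
def rect(m,z,name):
    v,u=np.nonzero(m); P=np.array([back(f,a,b,z)[:2] for a,b in zip(u,v)])
    rc=cv2.minAreaRect(P.astype(np.float32)); print(name,m.sum(),np.round(rc[0],1),np.round(rc[1],1),round(rc[2],1),np.round([u.mean(),v.mean()]))
for m in blobs((H>40)&(H<85)&(S>100),60): rect(m,40,"green")
for m in blobs((V<45)&(S<150),60): rect(m,18,"dark")
for m in blobs((H>10)&(H<28)&(S>150)&(V>60),60): rect(m,64,"amber")
E
```

```text
spatula_grip [([564, 21, 30], 0.77)]
spatula_tip [([695, -12, 31], 0.95), ([566, 18, 16], 0.62)]
rest_mid [([321, -171, 15], 0.96), ([568, 16, 16], 0.94)]
amber_lip [([626, -246, 61], 0.67), ([568, 15, 16], 0.65)]
dark 565 [975.7 607.9] [ 20.2 232.5] 0.3 [48. 29.]
dark 686 [ 922.2 -367. ] [65.2 73.1] 87.0 [487.  44.]
dark 69 [ 284.3 -165.7] [ 4.2 67.9] 2.5 [409. 337.]
amber 1910 [479.5 533.2] [ 64.7 193.3] 24.1 [ 64. 254.]
```

View pics/c1.png

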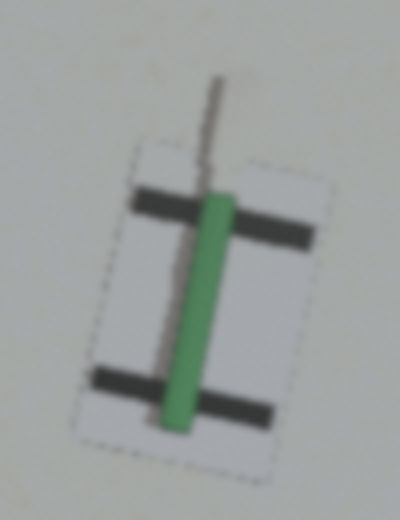

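View pics/c2.png

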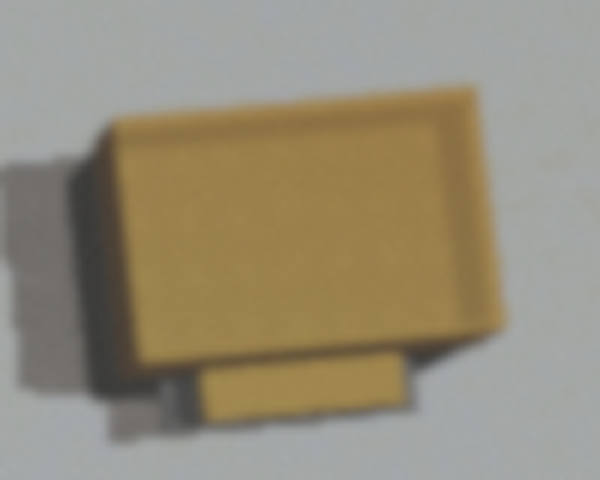

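```bash
cat >> h.py <<'E'
def cp(f,u0,v0,k,pts,z): return np.array([back(f,u0+(a+.5)/k-.5,v0+(b+.5)/k-.5,z) for a,b in pts])
E
python3 - <<'E'
from h import *
np.set_printoptions(precision=1,suppress=True)
f=grab_frame("top")
h=cp(f,270,130,4,[(205,193),(236,197),(190,432),(160,430)],40)
front=(h[0]+h[1])/2; rear=(h[2]+h[3])/2; d=front-rear
print("handle",h.mean(0),np.linalg.norm(d),np.linalg.norm(h[0]-h[1]),np.degrees(np.arctan2(d[1],d[0])))
b=cp(f,270,130,4,[(134,200),(314,237),(93,378),(272,416)],18)
fm=(b[0]+b[1])/2; rm=(b[2]+b[3])/2; d=fm-rm
print("rest",b.mean(0),np.linalg.norm(d),np.linalg.norm(b[0]-b[1]),np.linalg.norm(b[2]-b[3]),np.degrees(np.arctan2(d[1],d[0])))
l=cp(f,395,110,6,[(204,421),(409,405)],64)
d=l[1]-l[0]; print("lip edge",l,l.mean(0),np.linalg.norm(d),"yaw",np.degrees(np.arctan2(d[1],d[0]))+90)
t=cp(f,395,110,6,[(138,363),(505,328),(113,122),(473,88)],96)
d1=t[1]-t[0];d2=t[3]-t[2];d3=t[2]-t[0];d4=t[3]-t[1]
a=lambda d:np.degrees(np.arctan2(d[1],d[0]))
print(t,[np.linalg.norm(x) for x in (d1,d2,d3,d4)],a(d1)+90,a(d2)+90,a(d3),a(d4))
# scene cross-check
g=grab_frame("scene")
crop(g,180,260,290,370,6,"pics/s2.png"); crop(g,270,180,360,280,6,"pics/s1.png")
print(proj(g,h.mean(0)),proj(g,l[0]),proj(g,l[1]))
E
```

```text
handle [560.5  18.4  40. ] 127.81989464587458 16.66095078885362 -12.055893891332383
rest [565.1  15.1  18. ] 99.49707979832105 99.81730485246091 98.4764064417571 -14.236019587485355
lip edge [[ 612.5 -210.9   64. ]
 [ 616.7 -282.6   64. ]] [ 614.6 -246.7   64. ] 71.7899029122895 yaw 3.3917518185654103
[[ 628.2 -182.    96. ]
 [ 637.8 -306.9   96. ]
 [ 711.4 -176.9   96. ]
 [ 721.  -300.4   96. ]] [np.float64(125.19884590051957), np.float64(123.8291157921561), np.float64(83.34326831142512), np.float64(83.36835595923797)] 4.398803604949222 4.41490562575531 3.5216995793216017 4.463362567342507
[310.2 215.3] [231.7 281.5] [199.8 303.3]
```

View pics/s2.png

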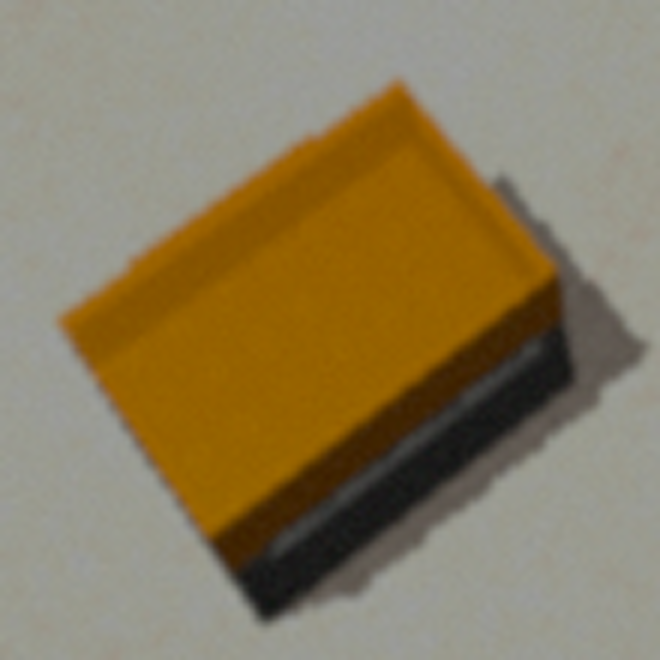

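View pics/s1.png

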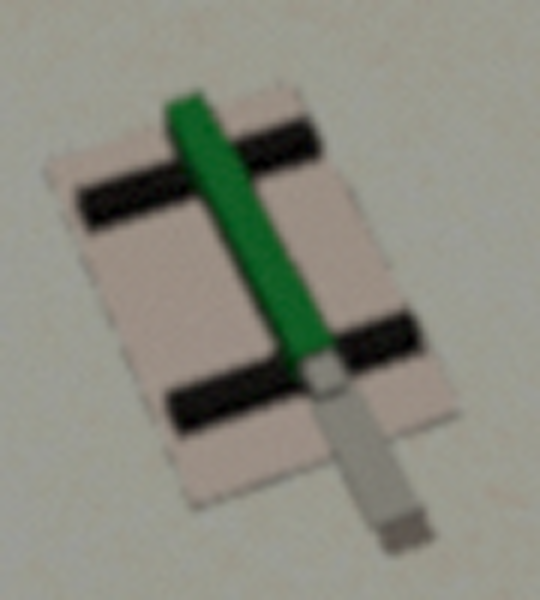

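```bash
cat >> h.py <<'E'
def delta(P,yaw_deg=None):
    s=r.sense(); y=s["tcp_rot"][2]; p=np.array(s["eef_pos"])
    from scipy.spatial.transform import Rotation as Ro
    Rm=Ro.from_euler("xyz",s["tcp_rot"]).as_matrix()
    out=Rm.T@(np.array(P,float)-p)/1000
    tw=0
    if yaw_deg is not None:
        tw=-((yaw_deg-np.degrees(y)+180)%360-180)/180
    return np.round(out,4),round(tw,4)
E
python3 - <<'E'
from h import *
print(delta([560.5,18.4,404],167.9)); print(delta([560.5,18.4,260],167.9))
E
```

```text
(array([-0.5209, -0.4172,  0.0007]), np.float64(-0.0432))
(array([-0.5208, -0.4172,  0.1447]), np.float64(-0.0432))
```

Request:
apply_moves(
  motion="1 -0.521 -0.417 0 -0.043;1 -0.521 -0.417 0 -0.043;1 -0.521 -0.417 0 -0.043;1 -0.521 -0.417 0 -0.043;1 -0.521 -0.417 0 -0.043;1 -0.521 -0.417 0 -0.043;1 -0.521 -0.417 0 -0.043;1 -0.521 -0.417 0 -0.043;1 -0.521 -0.417 0 -0.043;1 -0.521 -0.417 0 -0.043;1 -0.521 -0.417 0 -0.043;1 -0.521 -0.417 0 -0.043;1 -0.521 -0.417 0 -0.043;1 -0.521 -0.417 0 -0.043;1 -0.521 -0.417 0 -0.043;1 -0.521 -0.417 0 -0.043;1 -0.521 -0.417 0.145 -0.043;1 -0.521 -0.417 0.145 -0.043;1 -0.521 -0.417 0.145 -0.043;1 -0.521 -0.417 0.145 -0.043",
  squeeze=60,
)

```text
clock: 2.82
eef_pos: [559.0, 17.9, 255.4]
tcp_rot: [-3.14, -0.005, 2.929]
contact_force: [-0.6, 0.6, -0.5]
opening: 0.999
```

```bash
python3 - <<'E'
from h import *
f=grab_frame("wrist"); cv2.imwrite("pics/w1.png",f["img"][:,:,::-1])
s=r.sense(); print(s["eef_pos"],s["tcp_rot"],s["qpos"])
print(delta([560.5,18.4,186],167.9))
for p in ([560.5,18.4,40],[560.5+62*np.cos(.21),18.4-62*np.sin(.21),40],[560.5-65*np.cos(.21),18.4+65*np.sin(.21),40]): print(proj(f,p))
E
```

```text
[558.15855963  18.09980281 253.22783956] [-3.1395195  -0.00843775  2.92921828] [ 2.97272656e-02  4.43744684e-01  1.89216662e+00  1.39842697e-05
  8.14370038e-01 -1.32871308e+00]
(array([-0.0028,  0.0009,  0.0672]), np.float64(-0.0004))
[321.30992325 231.4395182 ]
[321.47310023 322.84850136]
[321.10197817 114.95219888]
```

View pics/w1.png

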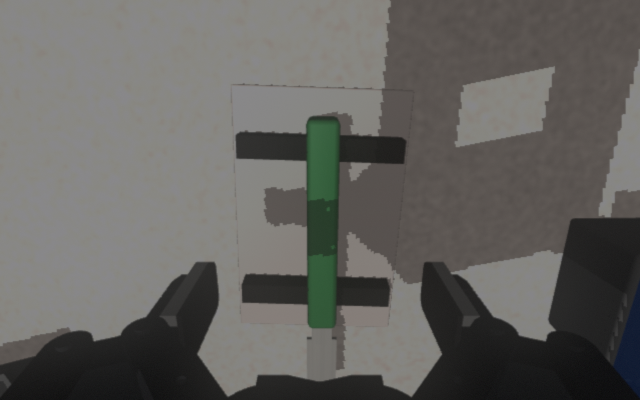

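Request:
apply_moves(
  motion="1 -0.003 0.001 0.03 0;1 -0.003 0.001 0.05 0;1 -0.003 0.001 0.067 0;1 -0.003 0.001 0.067 0;1 -0.003 0.001 0.067 0;1 -0.003 0.001 0.067 0",
)

```text
clock: 3.37
eef_pos: [564.6, 19.0, 194.2]
tcp_rot: [3.141, 0.002, 2.93]
contact_force: [-1.3, 0.5, 0.8]
opening: 1.001
```

```bash
python3 - <<'E'
from h import *
s=r.sense(); print(s["eef_pos"],s["tcp_rot"],s["contact_force"])
E
```

```text
[564.58367248  18.95400199 194.16022535] [3.14116839e+00 1.75501716e-03 2.93000733e+00] [-1.30859928  0.46113119  0.80116517]
```

Request:
apply_moves(
  motion="1 0.002 0 0.008 0;1 0.002 0 0.008 0;1 0.002 0 0.008 0;1 0.002 0 0.008 0;1 0.002 0 0.008 0",
)

```text
clock: 3.78
eef_pos: [562.0, 19.3, 185.1]
tcp_rot: [3.141, 0.001, 2.93]
contact_force: [-0.9, 0.2, -0.3]
opening: 1.0
```

Request:
apply_moves(
  motion="-1 0 0 0 0;-1 0 0 0 0;-1 0 0 0 0;-1 0 0 0 0;-1 0 0 0 0;-1 0 0 0 0;-1 0 0 0 0;-1 0 0 0 0;-1 0 0 0 0;-1 0 0 0 0;-1 0 0 0 0;-1 0 0 0 0",
)

```text
clock: 4.78
eef_pos: [562.0, 19.3, 184.8]
tcp_rot: [3.142, 0.0, 2.93]
contact_force: [-0.2, -0.8, 4.4]
opening: 0.202
```

Request:
apply_moves(
  motion="-1 0 0 -0.02 0;-1 0 0 -0.05 0;-1 0 0 -0.09 0;-1 0 0 -0.12 0;-1 0 0 -0.12 0;-1 0 0 -0.12 0;-1 0 0 -0.12 0;-1 0 0 -0.12 0",
)

```text
clock: 5.45
eef_pos: [561.1, 19.3, 303.1]
tcp_rot: [-3.141, -0.003, 2.93]
contact_force: [-0.2, -0.4, -0.7]
opening: 0.2
```

```bash
python3 - <<'E'
from h import *
f=grab_frame("wrist"); cv2.imwrite("pics/w2.png",f["img"][:,:,::-1])
g=grab_frame("scene"); crop(g,230,100,390,260,4,"pics/s3.png")
s=r.sense(); print(s["eef_pos"],s["tcp_rot"],s["contact_force"],s["wrist_torque"])
E
```

```text
[561.31627868  19.29796078 303.11264297] [-3.14092233e+00 -2.71300947e-03  2.92989843e+00] [-0.31963566  0.52443757 -0.98286961] [ 0.02942259  0.01308203 -0.02639578]
```

View pics/w2.png

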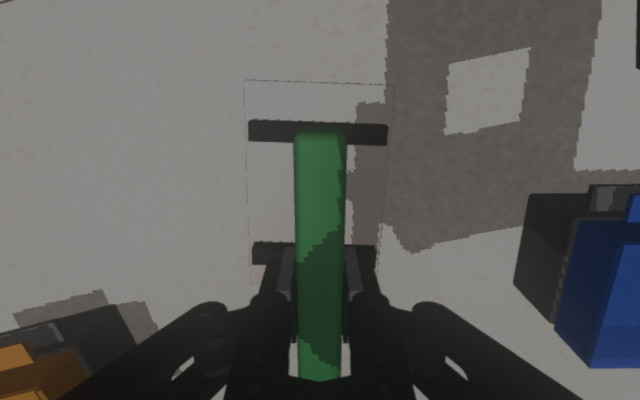

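View pics/s3.png

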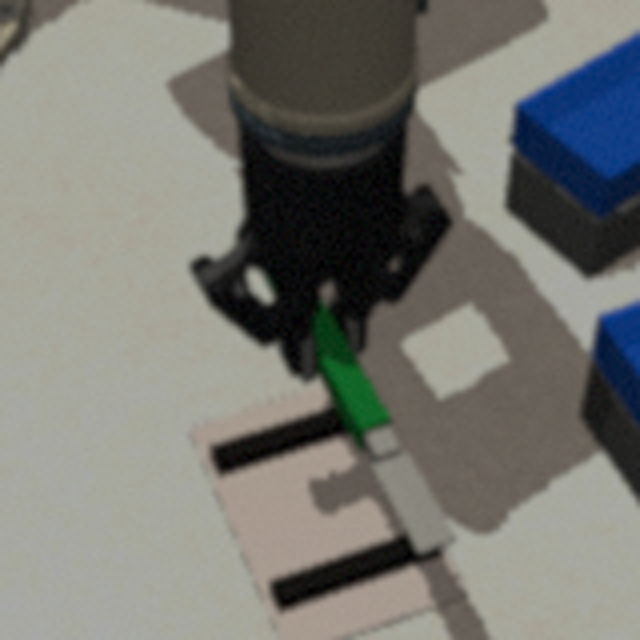

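```bash
python3 - <<'E'
from h import *
print(delta([445.6,-259.1,303],184.2))
E
```

```text
(array([ 0.0546, -0.2965,  0.0005]), np.float64(-0.0907))
```

Request:
apply_moves(
  motion="-1 0.055 -0.296 0 -0.091;-1 0.055 -0.296 0 -0.091;-1 0.055 -0.296 0 -0.091;-1 0.055 -0.296 0 -0.091;-1 0.055 -0.296 0 -0.091;-1 0.055 -0.296 0 -0.091;-1 0.055 -0.296 0 -0.091;-1 0.055 -0.296 0 -0.091;-1 0.055 -0.296 0 -0.091;-1 0.055 -0.296 0 -0.091;-1 0.055 -0.296 0.03 -0.091;-1 0.055 -0.296 0.065 -0.091;-1 0.055 -0.296 0.095 -0.091;-1 0.055 -0.296 0.095 -0.091;-1 0.055 -0.296 0.095 -0.091;-1 0.055 -0.296 0.095 -0.091;-1 0.055 -0.296 0.095 -0.091;-1 0.055 -0.296 0.095 -0.091",
)

```text
clock: 7.05
eef_pos: [446.7, -258.7, 211.4]
tcp_rot: [-3.14, 0.003, -3.067]
contact_force: [-0.2, 0.1, 0.2]
opening: 0.199
```

```bash
python3 - <<'E'
from h import *
np.set_printoptions(precision=2,suppress=True)
s=r.sense(); print(s["eef_pos"],s["tcp_rot"],s["contact_force"],s["qpos"])
f=grab_frame("top"); crop(f,380,110,500,260,4,"pics/t4.png")
g=grab_frame("scene"); crop(g,150,200,290,360,4,"pics/s4.png")
y=s["tcp_rot"][2]; u=-np.array([np.cos(y),np.sin(y),0])
tip=s["eef_pos"]+133.5*u; tip[2]-=155.8
print("tip",tip,proj(f,tip),proj(g,tip))
for q in ["spatula_tip","amber_lip"]:
  for c in ["top","scene"]:
    print(q,c,[( [round(v) for v in d["point"]],round(d["conf"],2)) for d in spotter.place_of(q,c)])
print(delta([492.5,-255.6,207.8],184.2))
E
```

```text
[ 446.73 -258.68  211.44] [-3.14  0.   -3.07] [-0.17  0.1   0.24] [-0.53  0.46  2.01  0.    0.67 -2.17]
tip [ 579.86 -248.74   55.64] [446.38 195.39] [207.7  281.45]
spatula_tip top [([584, -253, 59], 0.86)]
spatula_tip scene [([584, -246, 50], 0.83)]
amber_lip top [([626, -246, 64], 0.57)]
amber_lip scene [([631, -248, 59], 0.63)]
(array([-0.05, -0.  ,  0.  ]), np.float64(0.0002))
```

View pics/t4.png

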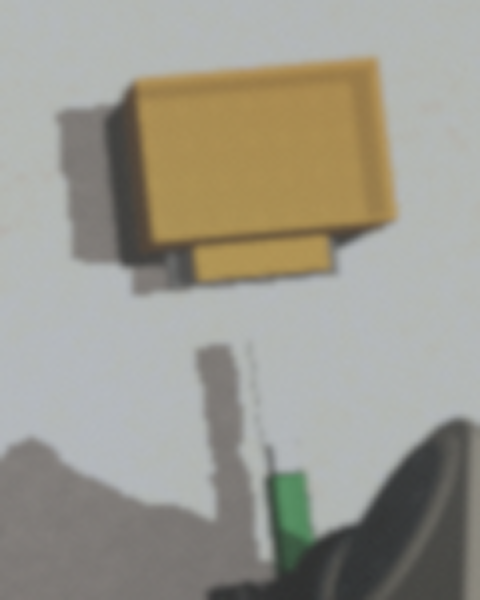

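View pics/s4.png

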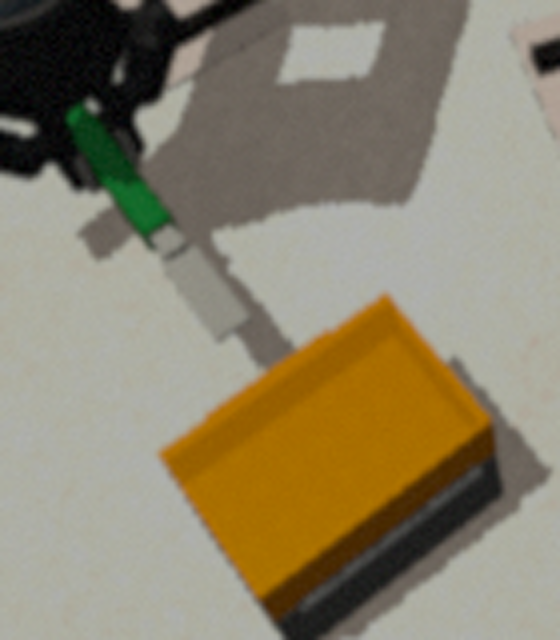

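Request:
apply_moves(
  motion="-1 -0.01 0 0 0;-1 -0.02 0 0 0;-1 -0.03 0 0 0;-1 -0.04 0 0 0;-1 -0.048 0 0 0;-1 -0.048 0 0 0;-1 -0.048 0 0 0;-1 -0.048 0 0 0",
)

```text
clock: 8.02
eef_pos: [493.5, -254.8, 209.4]
tcp_rot: [3.141, -0.001, -3.067]
contact_force: [0.1, 0.3, -0.9]
opening: 0.2
```

```bash
python3 - <<'E'
from h import *
np.set_printoptions(precision=2,suppress=True)
s=r.sense(); print(s["eef_pos"],s["tcp_rot"],s["contact_force"])
f=grab_frame("top"); crop(f,380,110,500,260,4,"pics/t5.png")
E
```

```text
[ 493.46 -254.75  209.4 ] [ 3.14 -0.   -3.07] [ 0.11  0.31 -0.89]
```

View pics/t5.png

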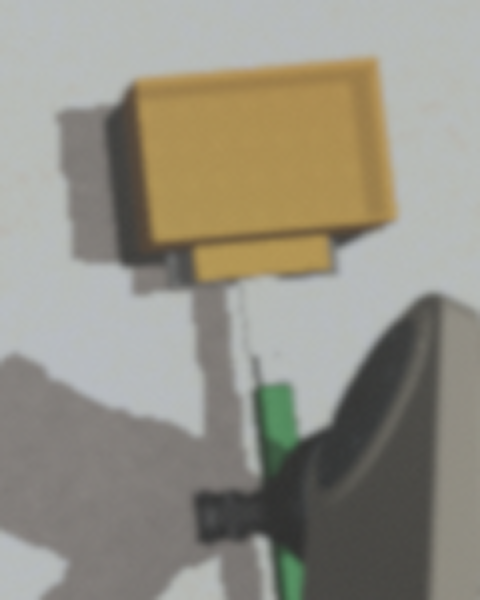

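Request:
apply_moves(
  motion="-1 0 0 -0.004 0;-1 0 0 -0.008 0;-1 0 0 -0.015 0;-1 -0.001 0 -0.023 0;-1 -0.003 0 -0.031 0;-1 -0.005 0 -0.038 0;-1 -0.008 0 -0.045 0;-1 -0.012 0 -0.052 0;-1 -0.012 0 -0.052 0;-1 -0.012 0 -0.052 0;-1 -0.012 0 -0.052 0",
)

```text
clock: 8.98
eef_pos: [505.8, -254.0, 261.6]
tcp_rot: [-3.142, 0.0, -3.067]
contact_force: [-1.0, -0.8, -1.3]
opening: 0.203
```

```bash
python3 - <<'E'
from h import *
np.set_printoptions(precision=2,suppress=True)
s=r.sense(); print(s["eef_pos"],s["tcp_rot"],s["contact_force"],s["wrist_torque"])
g=grab_frame("scene"); crop(g,150,200,290,360,4,"pics/s6.png")
for q in ["spatula_tip","amber_lip"]:
  for c in ["scene"]:
    print(q,c,[( [round(v) for v in d["point"]],round(d["conf"],2)) for d in spotter.place_of(q,c)])
E
```

```text
[ 505.76 -254.01  261.6 ] [-3.14  0.   -3.07] [-0.96 -0.78 -1.3 ] [0.03 0.01 0.05]
spatula_tip scene [([640, -238, 101], 0.59)]
amber_lip scene [([642, -247, 111], 0.84)]
```

View pics/s6.png

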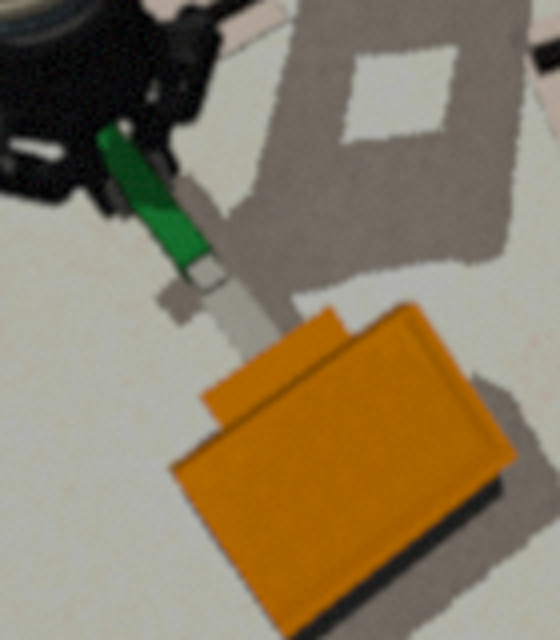

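Request:
apply_moves(
  motion="-1 -0.004 0 -0.007 0;-1 -0.009 0 -0.013 0;-1 -0.014 0 -0.019 0;-1 -0.02 0 -0.024 0;-1 -0.026 0 -0.029 0;-1 -0.033 0 -0.033 0;-1 -0.04 0 -0.037 0;-1 -0.048 0 -0.04 0;-1 -0.048 0 -0.04 0;-1 -0.048 0 -0.04 0;-1 -0.048 0 -0.04 0",
)

```text
clock: 10.05
eef_pos: [553.5, -250.4, 301.4]
tcp_rot: [3.141, -0.0, -3.067]
contact_force: [-1.2, -0.1, -0.9]
opening: 0.203
```

```bash
python3 - <<'E'
from h import *
np.set_printoptions(precision=2,suppress=True)
s=r.sense(); print(s["eef_pos"],s["tcp_rot"],s["contact_force"],s["wrist_torque"])
g=grab_frame("scene"); crop(g,150,200,290,360,4,"pics/s7.png")
for q in ["spatula_tip","amber_lip"]:
  for c in ["scene"]:
    print(q,c,[( [round(v) for v in d["point"]],round(d["conf"],2)) for d in spotter.place_of(q,c)])
E
```

```text
[ 553.5  -250.41  301.4 ] [ 3.14 -0.   -3.07] [-1.16 -0.07 -0.88] [ 0.05  0.02 -0.02]
spatula_tip scene [([690, -239, 143], 0.79)]
amber_lip scene [([696, -246, 148], 0.98)]
```

View pics/s7.png

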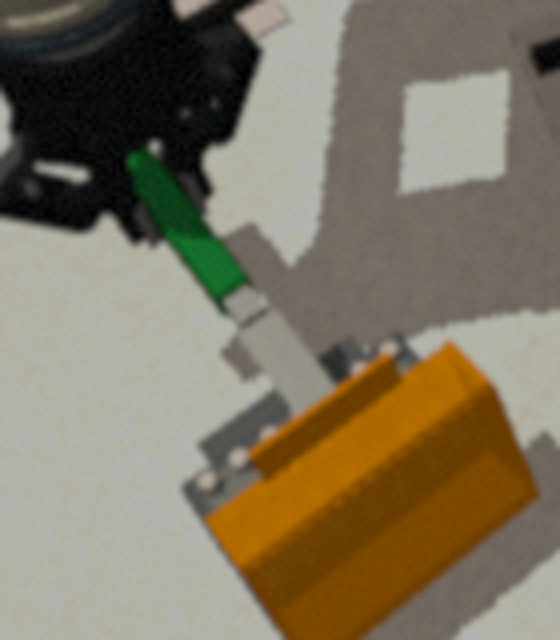

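Request:
apply_moves(
  motion="-1 0.01 0 0 0;-1 0.03 0 0 0;-1 0.06 0 0 0;-1 0.09 0 0 0;-1 0.09 0 0 0;-1 0.09 0 0 0;-1 0.09 0 0 0",
)

```text
clock: 10.78
eef_pos: [463.8, -257.5, 302.1]
tcp_rot: [-3.141, 0.001, -3.068]
contact_force: [-0.0, 0.8, -1.4]
opening: 0.202
```

```bash
python3 - <<'E'
from h import *
s=r.sense(); print(s["eef_pos"],s["contact_force"])
g=grab_frame("scene"); cv2.imwrite("pics/s8.png",g["img"][:,:,::-1])
print(delta([562,19.3,303],np.degrees(2.93)))
print([( [round(v) for v in d["point"]],round(d["conf"],2)) for d in spotter.place_of("amber_lip","scene")])
E
```

```text
[ 463.84454368 -257.45739141  302.07054989] [-0.00518206  0.81949403 -1.43487119]
(array([-0.1179,  0.2688, -0.001 ]), np.float64(0.0909))
[([694, -245, 147], 0.87)]
```

View pics/s8.png

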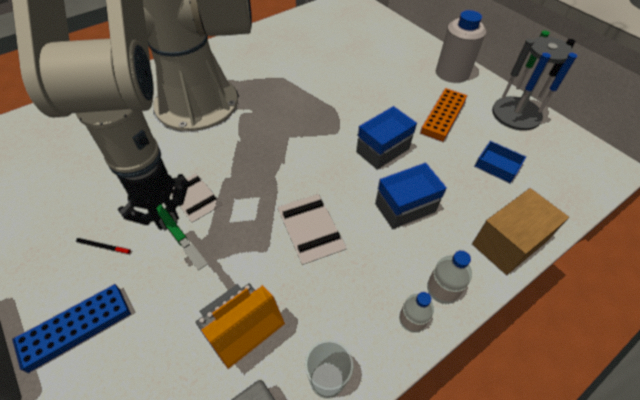

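Request:
apply_moves(
  motion="-1 -0.118 0.269 0 0.091;-1 -0.118 0.269 0 0.091;-1 -0.118 0.269 0 0.091;-1 -0.118 0.269 0 0.091;-1 -0.118 0.269 0 0.091;-1 -0.118 0.269 0 0.091;-1 -0.118 0.269 0 0.091;-1 -0.118 0.269 0 0.091;-1 -0.118 0.269 0 0.091;-1 -0.118 0.269 0.03 0.091;-1 -0.118 0.269 0.06 0.091;-1 -0.118 0.269 0.08 0.091;-1 -0.118 0.269 0.09 0.091;-1 -0.118 0.269 0.09 0.091;-1 -0.118 0.269 0.09 0.091;-1 -0.118 0.269 0.09 0.091;-1 -0.118 0.269 0.09 0.091",
)

```text
clock: 12.3
eef_pos: [562.3, 19.6, 213.1]
tcp_rot: [3.141, 0.002, 2.93]
contact_force: [-0.4, -0.1, -1.4]
opening: 0.201
```

```bash
python3 - <<'E'
from h import *
s=r.sense(); print(s["eef_pos"],s["contact_force"])
f=grab_frame("wrist"); cv2.imwrite("pics/w9.png",f["img"][:,:,::-1])
g=grab_frame("scene"); crop(g,230,100,390,260,4,"pics/s9.png")
s=r.sense(); print(s["eef_pos"],delta([562,19.3,186.5],np.degrees(2.93)))
E
```

```text
[562.30793911  19.56268758 213.1172775 ] [-0.38522023 -0.1056388  -1.3862385 ]
[562.09337641  19.72076187 212.90821455] (array([ 0.0001, -0.0004,  0.0264]), np.float64(-0.0001))
```

View pics/w9.png

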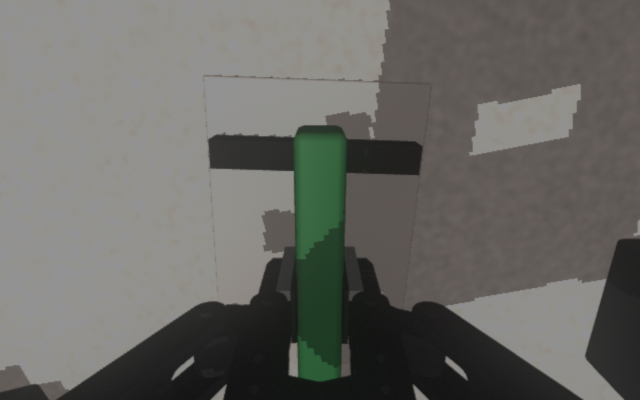

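View pics/s9.png

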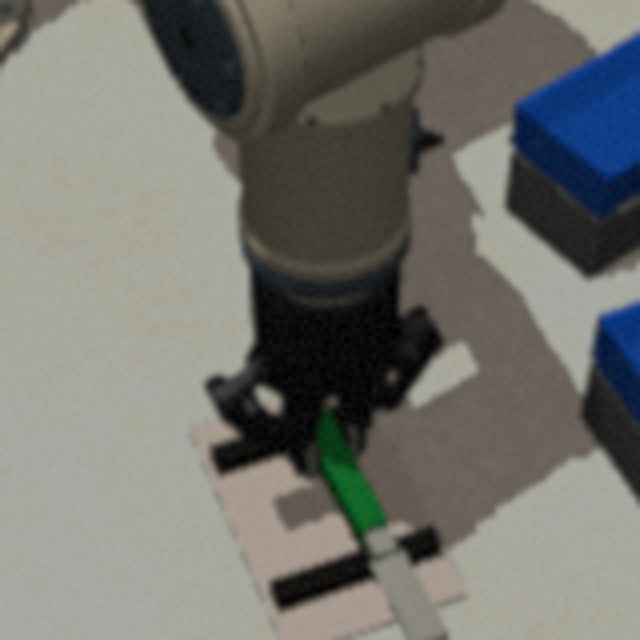

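Request:
apply_moves(
  motion="-1 0 0 0.01 0;-1 0 0 0.018 0;-1 0 0 0.023 0;-1 0 0 0.026 0;-1 0 0 0.026 0;-1 0 0 0.026 0;-1 0 0 0.026 0",
)

```text
clock: 12.98
eef_pos: [561.5, 19.9, 185.3]
tcp_rot: [-3.141, -0.0, 2.93]
contact_force: [0.3, -0.1, -0.5]
opening: 0.203
```

Request:
apply_moves(
  motion="-1 0 0 0.0005 0;-0.5 0 0 0.0005 0;-0.4 0 0 0.0005 0;-0.2 0 0 0.0005 0;0 0 0 0.0005 0;0.2 0 0 0.0005 0;0.3 0 0 0.0005 0;0.3 0 0 0.0005 0;0.3 0 0 0.0005 0;0.3 0 0 0.0005 0",
)

```text
clock: 13.82
eef_pos: [561.6, 19.8, 185.2]
tcp_rot: [3.142, 0.0, 2.93]
contact_force: [-0.1, 0.4, -0.0]
opening: 0.649
```

```bash
python3 - <<'E'
from h import *
s=r.sense(); print(s["eef_pos"],s["contact_force"],s["opening"])
f=grab_frame("wrist"); cv2.imwrite("pics/w10.png",f["img"][:,:,::-1])
E
```

```text
[561.61929545  19.81380777 185.2050029 ] [-0.0795707   0.42815104 -0.02931062] 0.649321402359419
```

View pics/w10.png

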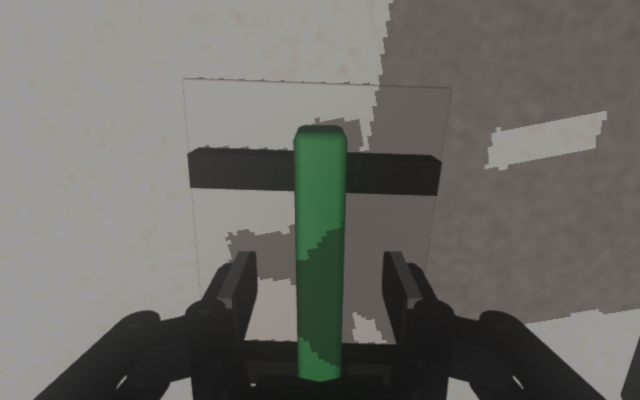

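Released cleanly. I'll rise straight up and move aside to check.

Request:
apply_moves(
  motion="0.3 0 0 -0.01 0;0.3 0 0 -0.03 0;0.3 0 0 -0.06 0;0.3 0 0 -0.1 0;0.3 0 0 -0.14 0;0.3 0 0 -0.18 0;0.3 0.1 0 -0.2 0;0.3 0.2 0 -0.2 0;0.3 0.2 0 -0.2 0;0.3 0.2 0 -0.2 0;0.3 0.2 0 -0.2 0;0.3 0.2 0 -0.2 0;0.3 0.2 0 -0.2 0;0.3 0.2 0 -0.2 0",
)

```text
clock: 15.03
eef_pos: [366.5, 61.9, 386.1]
tcp_rot: [3.141, 0.002, 2.93]
contact_force: [0.5, -0.7, 0.2]
opening: 0.65
```

```bash
python3 - <<'E'
from h import *
s=r.sense(); print(s["eef_pos"],s["contact_force"],s["clock"])
g=grab_frame("scene"); cv2.imwrite("pics/s11.png",g["img"][:,:,::-1])
f=grab_frame("top"); crop(f,270,130,370,260,4,"pics/t11.png")
for c in ["scene","top"]:
  for q in ["spatula_grip","spatula_tip","rest_mid","amber_lip"]:
    print(c,q,[( [round(v) for v in d["point"]],round(d["conf"],2)) for d in spotter.place_of(q,c)])
  print([( [round(v) for v in d["point"]],round(d["conf"],2)) for d in spotter.boxes_of("blue_lid",c)])
E
```

```text
[366.54165991  61.91765297 386.10940814] [ 0.53018748 -0.70780081  0.16139106] 15.0333
scene spatula_grip [([564, 22, 30], 0.93)]
scene spatula_tip [([696, -7, 25], 0.89)]
scene rest_mid [([569, 14, 22], 0.79), ([322, -166, 14], 0.78)]
scene amber_lip [([696, -241, 151], 0.9)]
[([665, 222, 94], 0.93), ([496, 307, 97], 0.82)]
top spatula_grip [([562, 20, 30], 0.89)]
top spatula_tip [([697, -11, 30], 0.88)]
top rest_mid [([566, 18, 13], 0.74), ([324, -169, 12], 0.64)]
top amber_lip []
[([478, 314, 99], 0.92), ([650, 236, 94], 0.86), ([594, 14, 42], 0.6)]
```

View pics/s11.png

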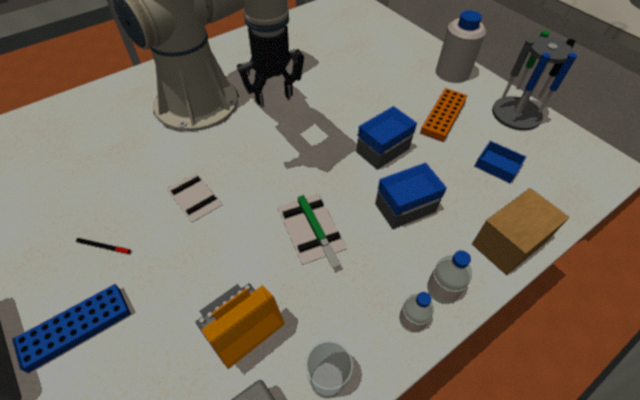

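View pics/t11.png

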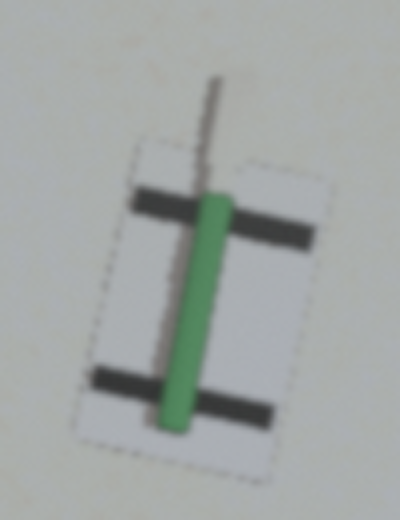

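```bash
python3 -c "
from rig import r
print(r.sign_off())"
```

```text
the job is handed in; nothing more can be done
None
```

I levered the amber lid open with the spatula blade, laid the spatula back on its rest and released it. The job was handed in at about 15 s on the robot's clock, and no verdict was reported.

- **Amber lid:** it stands about 70° open and stayed there after the blade came out. The network puts the lip about 150 mm above the bench. Contact forces read during the lift were about 2 N or less, and the fingers stayed well clear of the lid.
- **Spatula:** it lies across both bars of the larger rest, about 5 mm from the rest's middle. It is about 2° off the rest's direction and almost exactly where it started. The gripper is well clear of everything.
- **Blue lids:** the box meant (the one farther right) and its look-alike both look shut in the last picture, and neither was approached.

Two checks disagreed or failed. The top-camera network missed the opened amber lip. Its blue-lid points were also up to about 20 mm off the scene camera's, and it gave one false low-confidence hit near the spatula's rest. I relied on the scene picture for those.

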